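Vent and unlock the cold-brew dispenser for refilling

TASK

Get the cold-brew dispenser ready for a refill, in this order: press the wide gas cap fully home, then pull the slim relief cap all the way up to its stop, and only then swing the lid handle over its cam to the other side until it drops fully into the open notch. Let go of everything, with both caps left that way, and leave the pitcher, the cup and the tamper standing where they are.

Things in the scene. Friction and masses are not known exactly. Their poses are not given: they have to be found in the camera images.
- dispenser: fixed steel console; origin under its centre, z up. At yaw 0 its tap faces -x (robot). Its flat deck, 240 mm up-slope x 340 wide (along its y), rises 0.45 rad (26 deg) towards its +x; deck centre 135 mm above the origin. 25 mm up-slope of it: steel lid (136 dia, 10 thick) with a black arm handle. A cap stands 125 mm to each side of the deck centre, along its y; which is where varies
- gas_cap_top (a point): centre of the top face of the wide black gas cap: cylinder 36 mm dia, 24 tall, on a steel collar 44 dia, rising 8 from the deck. Site z = cap axis = deck normal, leaning 26 deg from vertical, back towards the robot. Starts raised about 12 mm; fully home its lower rim meets the collar
- gas_cap (a joint): height of the gas cap above its collar along its axis, m: 0 = fully home, 0.012 = fully raised. A click detent holds it at both ends; getting it past the middle takes about 10 N, then it snaps over. It does not come off
- vent_cap_top (a point): centre of the top face of the slim black relief cap: cylinder 18 mm dia, 30 tall, on a steel collar 26 dia, rising 8 from the deck. Site z = cap axis = deck normal, leaning 26 deg from vertical, back towards the robot. Starts down on its collar
- vent_cap (a joint): height of the relief cap above its collar along its axis, m: 0 = down, 0.012 = fully up at its stop. Same click detent, about 10 N to get past the middle. It does not come off
- lid_axis (a point): point on the lid handle's turning axis (the deck normal through the lid centre, leaning 26 deg back towards the robot), 37 mm out from the deck
- lock_grip (a point): grip point in the arm of the black lid handle, 62 mm from the turning axis, 37 mm out from the deck in a notch; the arm points from lid_axis to here, is 16 mm wide, 22 high (11 above and below this point), ends 82 mm from the axis; 16 mm free under it to the lid. A steel cam track stands under the arm 23 to 37 mm from the axis; hub 40 dia, its pin up to 60 mm out
- lock_turn (a joint): turn of the handle, rad: 0 = locked notch (arm points down-slope and 0.6 rad to the left as seen from the robot), 1.2 = open notch (0.6 rad to the right); grows counter-clockwise seen from above. Stops at both ends; about 0.25 N m to get over the cam
- lock_handle (a joint): lift of the handle along its axis, m: 0 in either notch, rising over a round cam from turn 0.1, 0.007 at the top (turn 0.6), back to 0 at turn 1.1; a spring draws it down. It follows the turn by itself
- pitcher: loose steel milk pitcher with a handle, 84 mm wide, 100 tall, a bystander on the counter to the left; origin under its centre
- cup: loose paper cup, 84 mm wide, 105 tall, a bystander on the counter to the right; origin under its centre
- tamper: loose steel coffee tamper, 58 mm wide, 92 tall, a bystander on the counter to the right, nearer the robot; origin under its centre

How it is judged (in metres and radians):
On the way, in this order (a step that is already met when the one before it is completed fails the run):
1. the gas cap is pressed fully home (value of joint gas_cap below 0.002 m), for 0.2 s.
2. with the gas cap home, the relief cap is pulled fully up (value of joint gas_cap below 0.002 m and value of joint vent_cap above 0.01 m), for 0.2 s.
3. with both caps so, the handle is turned and lies in the open notch (all of step 2 and value of joint lock_turn above 1.05 rad and value of joint lock_handle below 0.0015 m), for 0.2 s.
At the end, for the whole second after the job is handed in: gas cap within 2 mm of fully home, relief cap raised at least 10 mm of its 12 mm, handle turned at least 1.05 of 1.2 rad and dropped to within 1.5 mm of the notch bottom, all at rest (all of step 3 and velocity of joint gas_cap between -0.02 and 0.02 m/s and velocity of joint vent_cap between -0.02 and 0.02 m/s and velocity of joint lock_turn between -0.02 and 0.02 rad/s); the robot touches nothing.
It fails at once if the pitcher is shifted by more than 3 cm or tipped (distance of pitcher from where it was at the start of the episode above 0.03 m or angle between pitcher's own z axis and vertical above 0.4 rad).
It fails at once if the cup is shifted by more than 3 cm or tipped (distance of cup from where it was at the start of the episode above 0.03 m or angle between cup's own z axis and vertical above 0.4 rad).
It fails at once if the tamper is shifted by more than 3 cm or tipped (distance of tamper from where it was at the start of the episode above 0.03 m or angle between tamper's own z axis and vertical above 0.4 rad).
It also fails if it takes over 64 s, if anything falls off the work surface, if the arm or the gripper's body presses on something with over 40 N, if the wrist force passes 120 N, or if a joint passes its speed limit or range.

ROBOT

A 6-joint arm with a two-finger parallel gripper is mounted at the origin on the work surface. World frame = base frame: x ahead of the robot, y to its left, z up, the work surface at z = 0. Lengths are in mm, angles in rad, forces in N, time in s.
With the tool pointing down it reaches from about 375 to 925 mm from the base axis. Payload 5.7 kg.
Tool frame: the origin (TCP) lies where the fingers leave the gripper's body, on its centre line; the fingertips stand 80 mm ahead of it and the grasp point (between the pads) lies 61 mm ahead of it (ctrl.finger_overhang is the y of the fingertips in the tool frame, in mm); y points along the fingers, z is the direction in which the jaws open and shut, and the axes are right-handed (so a half turn about y gives the same grasp; the last joint's range is limited). The gripper opens to 88 mm and grips with 3 to 60 N. Pads are 20 mm wide; open, the fingers measure 115 mm over their backs; the gripper's body (75 mm by 178 mm) begins 61 mm behind the grasp point.
Start: joints at [-1.37, 0.359, 1.51, -0, 1.272, -0.115], TCP at [186.332, -570.309, 302.623] pointing down, gripper open.
Joint ranges: [-2.97, 2.97], [-1.01, 2.36], [0.21, 2.38], [-0.96, 4.11], [0.2, 2.71], [-2.98, 2.98]. Speed limits (rad/s): [2.39, 2.39, 3.14, 3.14, 3.14, 3.14].

INTERFACE

Orientations are given as a rotation vector (axis times angle).
In Python, from workcell import ctrl gives the robot as it stands.
- The arm moves only by the shell command python3 -m inch 'ROWS' [FORCE]. ROWS is JSON, a list of rows, each an object with "translation": the shift along the tool's x, y, z in mm, a list of three; "delta_rot": the turn, a rotation vector about the tool's x, y, z in rad, a list of three; "claw": the finger opening in mm, from 0 to 87.8. A call has 1 to 12 rows; each row is the pose to reach, as a shift and turn from the pose commanded when the call began, along the tool's axes at that moment; what a row does not reach only later rows make up. A row lasts 1/12 s, in which the tool goes at most 41.7 mm and 7.16 degrees, less where a joint would pass 70% of its speed; a pose out of reach is approached as far as the arm can. A call with a gripper value outside its range is refused whole. The fingers move at their own pace and stop on an object; FORCE is the grip in N (left out, the last holds). Time passes only in rows, so rows that repeat a pose let the fingers close. It gives the time, the measured TCP pose, the force and the opening at its end, in the units of the state.
- ctrl.observe(): the state, without advancing time (a new reading comes with each control period).
- ctrl.read_camera(name): name is "scene" or "top" or "wrist"; returns a dict with "pixels" (480x640x3 uint8, blue, green, red), "fx", "fy", "cx", "cy" (pixels), "cam_to_world" (4x4, takes a point from camera to world coordinates). Camera axes: x right, y up, looking along -z (the intrinsics and any distortion apply to the point x, -y, -z); pixel columns grow to the right and rows downward; lengths in mm; the calibration is good to about 2 mm. A picture is of the moment at which its call begins. There is no depth.
- ctrl.finish_job(): hands the job in, once; it reports no verdict.
The state is a dict: "t": time; "joint_pos": joint angles; "qvel": joint speeds; "joint_torque": joint torques, N m; "position": TCP position; "tool_rot": TCP orientation; "force": force on the tool from outside, world axes, zero at the start; "wrist_torque": the same for the moment, N m; "opening": finger opening in mm.
Only numpy, scipy, OpenCV 4.12 (cv2) and the standard library are available. Lean on these libraries where they do the work, as an engineer would, in place of code of your own. Each camera call takes 0.05 s, during which the arm holds its last target.

## Working session

There is one attempt and no reset: what is moved stays moved. The work goes in short steps, Python scripts to look and compute and a shell command to move; the robot and the scene stay as the last step left them, time stands still between calls to the robot, and variables do not carry over. Pictures are saved under pics/ and viewed, and the job is handed in when it is done.

```bash
ls; mkdir -p pics
python3 - <<'E'
from workcell import ctrl
import cv2
print(ctrl.observe(), ctrl.finger_overhang)
for n in ["scene","top","wrist"]:
    c=ctrl.read_camera(n); cv2.imwrite(f"pics/{n}0.png",c["pixels"]); print(n,c["fx"],c["fy"],c["cx"],c["cy"],c["cam_to_world"],[k for k in c])
E
```

```text
pics
{'t': 0.0, 'joint_pos': array([-1.37005849e+00,  3.59501069e-01,  1.51141126e+00, -6.89047157e-07,
        1.27250076e+00, -1.15100914e-01]), 'qvel': array([ 0.00094863, -0.00081253, -0.00113685,  0.00192148,  0.00063773,
        0.00136726]), 'joint_torque': array([ 1.11068643e-03, -5.15367508e+01, -2.70727497e+01,  6.75778370e-02,
        3.52097035e-02, -1.39236536e-04]), 'position': array([ 186.25246923, -569.79436135,  301.81986506]), 'tool_rot': array([-0.3266817 ,  2.05281101, -2.04903391]), 'force': array([-1.14576891,  0.7472834 , -0.52275212]), 'wrist_torque': array([-0.02245351, -0.03357249, -0.04128365]), 'opening': 87.84857846718985} 80.0
scene 573.3231241794167 573.3231241794167 316.8925212416373 237.7292204474648 [[ 1.99399082e-01 -7.53063789e-01  6.27004734e-01  1.42859349e+03]
 [ 9.79778244e-01  1.42395269e-01 -1.40563791e-01 -1.73238101e+02]
 [ 1.65709928e-02  6.42353888e-01  7.66229003e-01  1.16699295e+03]
 [ 0.00000000e+00  0.00000000e+00  0.00000000e+00  1.00000000e+00]] ['pixels', 'fx', 'fy', 'cx', 'cy', 'cam_to_world']
top 465.88164757638657 465.88164757638657 320.892443067718 237.00222321670367 [[-2.45866533e-02  9.81213549e-01 -1.91351686e-01  3.45926396e+02]
 [-9.99471549e-01 -2.81977791e-02 -1.61711793e-02 -5.71903424e+00]
 [-2.12630728e-02  1.90852971e-01  9.81388315e-01  1.30954580e+03]
 [ 0.00000000e+00  0.00000000e+00  0.00000000e+00  1.00000000e+00]] ['pixels', 'fx', 'fy', 'cx', 'cy', 'cam_to_world']
wrist 339.52272963345837 339.52272963345837 317.9494638198616 243.4094513563882 [[ 3.10171325e-01  9.07988751e-01  2.81691634e-01  2.63898972e+02]
 [-9.50679897e-01  2.96621808e-01  9.06820617e-02 -5.44849315e+02]
 [-1.21758969e-03 -2.95925548e-01  9.55210232e-01  3.84401376e+02]
 [ 0.00000000e+00  0.00000000e+00  0.00000000e+00  1.00000000e+00]] ['pixels', 'fx', 'fy', 'cx', 'cy', 'cam_to_world']
```

View pics/scene0.png

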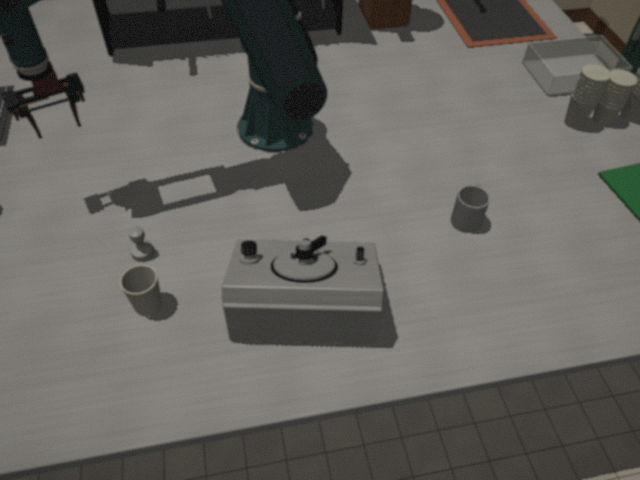

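View pics/top0.png

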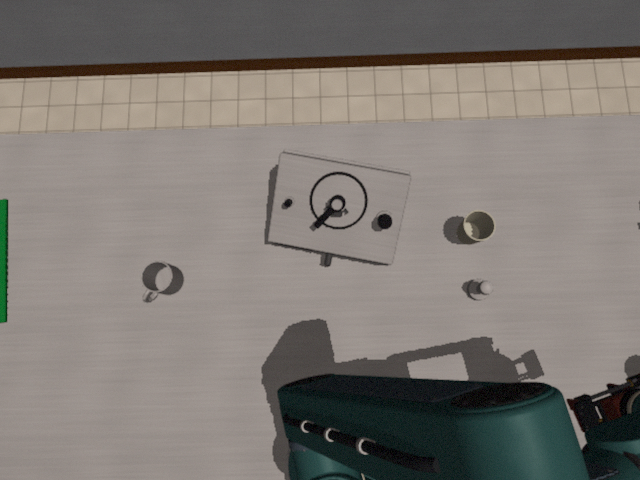

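View pics/wrist0.png

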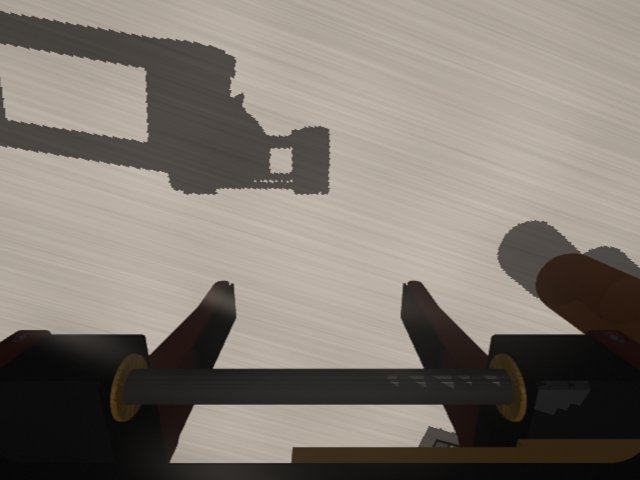

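The scene and top views both show the console, with the wide cap to the right (scene 249,247; top 385,221) and the slim cap to the left (scene 360,253; top 287,203). I'll enlarge both to get exact pixels.

Run:
```python
import cv2
a=cv2.imread("pics/scene0.png")[225:345,215:395]; cv2.imwrite("pics/sc_crop.png",cv2.resize(a,None,fx=4.4,fy=4.4,interpolation=cv2.INTER_CUBIC))
a=cv2.imread("pics/top0.png")[145:275,255:420]; cv2.imwrite("pics/tp_crop.png",cv2.resize(a,None,fx=4.4,fy=4.4,interpolation=cv2.INTER_CUBIC))
```

```text
(no output)
```

View pics/sc_crop.png

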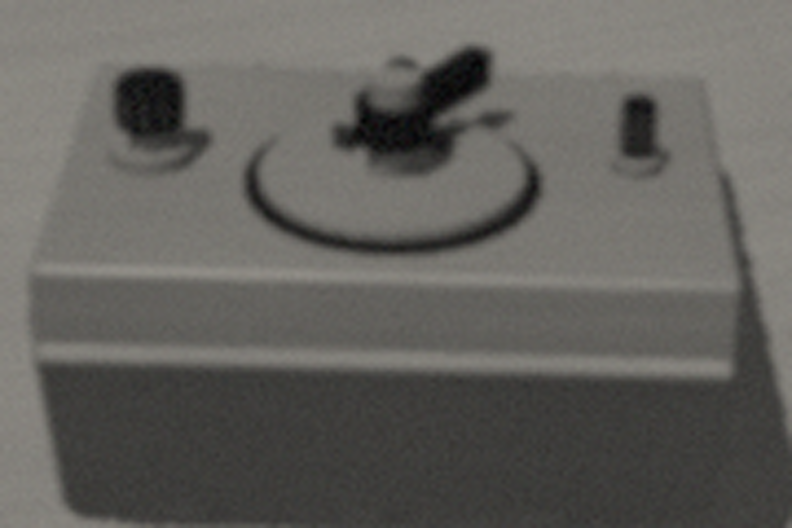

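View pics/tp_crop.png

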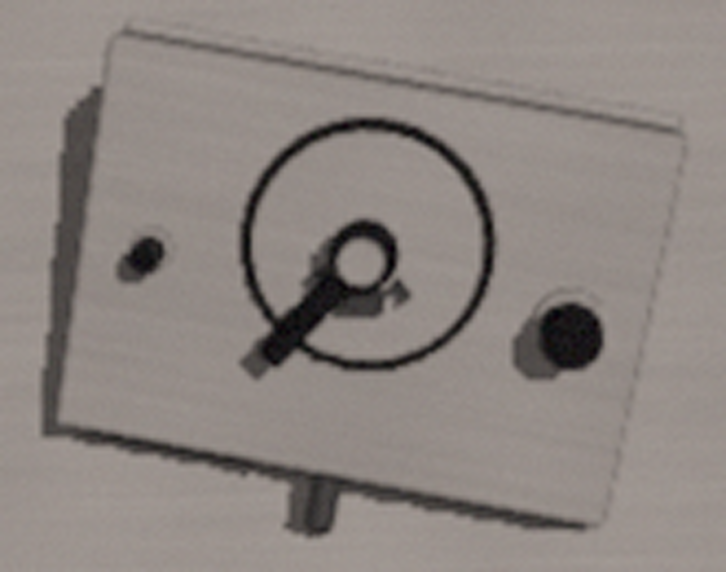

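```bash
cat > h.py <<'E'
import numpy as np
from scipy.spatial.transform import Rotation as R
from scipy.optimize import least_squares
S=0.45
def disp(p,x,y,yaw): # p=(u upslope from deck centre, v, n above deck)
    u,v,n=p; q=np.array([u*np.cos(S)-n*np.sin(S),v,135+u*np.sin(S)+n*np.cos(S)])
    return R.from_euler('z',yaw).apply(q)+[x,y,0]
def proj(c,P):
    M=np.array(c["cam_to_world"]); q=M[:3,:3].T@(P-M[:3,3])
    return np.array([c["fx"]*q[0]/-q[2]+c["cx"], c["fy"]*-q[1]/-q[2]+c["cy"]])
E
cat > fit.py <<'E'
from workcell import ctrl
from h import *
import pickle
C={n:{k:v for k,v in ctrl.read_camera(n).items() if k!="pixels"} for n in("scene","top")}
f=lambda a,o:np.array([o[0]+a[0]/4.4-.39,o[1]+a[1]/4.4-.39])
T=lambda *a:f(a,(255,145)); Sc=lambda *a:f(a,(215,225))
obs=[("top",(120,170,0),T(117,32)),("top",(120,-170,0),T(685,130)),("top",(-120,-170,0),T(603,525)),("top",(-120,170,0),T(60,425)),
("top",(0,-125,44),T(571,335)),("top",(0,125,38),T(146,252)),("top",(25,0,60),T(362,256)),("top",(25,0,5),T(368,243)),
("scene",(120,-170,0),Sc(32,268)),("scene",(120,170,0),Sc(740,290)),("scene",(-120,-170,0),Sc(100,66)),("scene",(-120,170,0),Sc(706,79)),
("scene",(0,-125,32),Sc(150,104)),("scene",(0,125,23),Sc(638,126))]
r=lambda s:np.concatenate([proj(C[c],disp(p,*s))-o for c,p,o in obs])
s=least_squares(r,[600,0,-.2],loss='soft_l1')
print(s.x); 
for (c,p,_),e in zip(obs,r(s.x).reshape(-1,2)): print(c,p,e.round(2))
for n,p in dict(gas=(0,-125,44),vent=(0,125,38),axis=(25,0,37),grip=(25-62*np.cos(.6),62*np.sin(.6),37)).items(): print(n,disp(p,*s.x).round(1),proj(C["top"],disp(p,*s.x)).round(1))
E
python3 fit.py
```

```text
[ 6.49422693e+02 -2.81331322e+01 -2.18467508e-01]
top (120, 170, 0) [-2.31 -1.05]
top (120, -170, 0) [0.81 0.32]
top (-120, -170, 0) [-0.06  0.05]
top (-120, 170, 0) [-1.91 -1.07]
top (0, -125, 44) [-0.07  0.11]
top (0, 125, 38) [-1.07  0.4 ]
top (25, 0, 60) [-0.61  0.39]
top (25, 0, 5) [-0.45 -0.45]
scene (120, -170, 0) [-1.97  0.68]
scene (120, 170, 0) [ 0.85 -0.38]
scene (-120, -170, 0) [-1.51 -1.02]
scene (-120, 170, 0) [-0.93 -0.63]
scene (0, -125, 32) [-0.68 -0.14]
scene (0, 125, 23) [-0.43  1.16]
gas [ 603.6 -146.   174.6] [384.3 220.9]
vent [660.4  97.5 169.2] [286.7 202.3]
axis [655.7 -29.5 179.2] [336.9 201.6]
grip [618.3  14.6 156.9] [319.9 218.6]
```

```bash
cat >> h.py <<'E'
POSE=[649.42,-28.13,-0.2185]
def Rt(zsign=1,spin=0.0,pose=None,tilt=0.0):
    pose=pose or POSE
    Q=R.from_euler('z',pose[2]).as_matrix(); n=Q@[-np.sin(S),0,np.cos(S)]; v=Q@[0,1,0]
    y=-n; z=zsign*v; x=np.cross(y,z)
    return R.from_matrix(np.c_[x,y,z])*R.from_euler('y',spin)
def plan(p,Rg,over=80,pose=None):
    """deck coords p of point 'over' ahead of TCP -> tool translation, rotvec"""
    from workcell import ctrl
    o=ctrl.observe(); R0=R.from_rotvec(o["tool_rot"]); P0=np.array(o["position"])
    tcp=disp(p,*(pose or POSE))-over*Rg.as_matrix()[:,1]
    print("tcp",tcp.round(1),"trans",R0.inv().apply(tcp-P0).round(1),"rot",(R0.inv()*Rg).as_rotvec().round(4))
def where(over=80,pose=None):
    from workcell import ctrl
    pose=pose or POSE
    o=ctrl.observe(); R0=R.from_rotvec(o["tool_rot"]); tip=np.array(o["position"])+over*R0.as_matrix()[:,1]
    d=R.from_euler('z',-pose[2]).apply(tip-[pose[0],pose[1],0])-[0,0,135]
    return np.array([d[0]*np.cos(S)+d[2]*np.sin(S),d[1],-d[0]*np.sin(S)+d[2]*np.cos(S)]).round(1), o["force"].round(1), round(o["opening"],1), round(o["t"],2)
E
python3 - <<'E'
from h import *
from workcell import ctrl
print(R.from_rotvec(ctrl.observe()["tool_rot"]).as_matrix().round(2))
for zs in(1,-1):
    plan((0,-125,104),Rt(zs))
E
```

```text
[[-0.95 -0.    0.31]
 [-0.31  0.   -0.95]
 [-0.   -1.   -0.  ]]
tcp [ 544.2 -132.8  300.7] trans [-476.     1.9 -304.5] rot [ 0.5839 -2.5503 -0.161 ]
tcp [ 544.2 -132.8  300.7] trans [-476.     1.9 -304.5] rot [0.1211 0.525  0.4393]
```

```bash
python3 -m inch '[{"translation":[-15,0,-10],"delta_rot":[0,0,0],"claw":87},{"translation":[-45,0,-28],"delta_rot":[0,0.05,0.04],"claw":60},{"translation":[-75,0,-48],"delta_rot":[0.02,0.1,0.08],"claw":30},{"translation":[-105,0,-67],"delta_rot":[0.03,0.15,0.12],"claw":0},{"translation":[-135,0,-86],"delta_rot":[0.04,0.2,0.16],"claw":0},{"translation":[-165,0,-105],"delta_rot":[0.06,0.25,0.2],"claw":0},{"translation":[-195,0,-124],"delta_rot":[0.07,0.3,0.24],"claw":0},{"translation":[-225,0,-143],"delta_rot":[0.08,0.35,0.28],"claw":0},{"translation":[-255,0,-162],"delta_rot":[0.1,0.4,0.32],"claw":0},{"translation":[-285,0,-182],"delta_rot":[0.11,0.45,0.36],"claw":0},{"translation":[-315,0,-200],"delta_rot":[0.12,0.5,0.4],"claw":0},{"translation":[-340,0,-217],"delta_rot":[0.121,0.525,0.44],"claw":0}]'
python3 - <<'E'
from h import *
print(where())
plan((0,-125,104),Rt(-1)); plan((0,-125,54),Rt(-1))
E
```

```text
t: 1.25
position: [442.8, -255.4, 302.8]
tool_rot: [0.699, 1.995, -2.096]
force: [0.3, 0.0, -0.1]
opening: 17.3
(array([ -64. , -266.6,  137.4]), array([ 0.3,  0. , -0.1]), 17.3, 1.25)
tcp [ 544.2 -132.8  300.7] trans [ -63.8   33.7 -141.8] rot [ 0.0006 -0.0025 -0.0031]
tcp [ 565.4 -137.5  255.7] trans [ -63.7   83.7 -141.8] rot [ 0.0006 -0.0025 -0.0031]
```

```bash
python3 -m inch '[{"translation":[-13,7,-28],"delta_rot":[0,0,0],"claw":0},{"translation":[-26,13,-57],"delta_rot":[0,0,0],"claw":0},{"translation":[-39,20,-86],"delta_rot":[0,0,0],"claw":0},{"translation":[-51,27,-114],"delta_rot":[0,0,0],"claw":0},{"translation":[-60,32,-134],"delta_rot":[0,0,0],"claw":0},{"translation":[-63.8,33.7,-142],"delta_rot":[0,-0.002,-0.003],"claw":0},{"translation":[-63.8,33.7,-142],"delta_rot":[0,-0.002,-0.003],"claw":0}]'
python3 - <<'E'
from h import *
from workcell import ctrl
import cv2
print(where())
c=ctrl.read_camera("wrist");im=c["pixels"].copy()
for p in [(0,-125,44),(0,125,38),(25,0,60),(25-62*np.cos(.6),62*np.sin(.6),37),(120,170,0),(120,-170,0),(-120,170,0),(-120,-170,0)]:
    q=proj(c,disp(p,*POSE)); print(p,q.round(1)); cv2.circle(im,tuple(int(t) for t in q),3,(0,0,255),1)
cv2.imwrite("pics/w1.png",im)
E
```

```text
t: 1.83
position: [544.0, -132.7, 300.1]
tool_rot: [0.685, 1.997, -2.098]
force: [0.0, -0.3, -0.3]
opening: 0.2
(array([  -0.6, -124.8,  103.5]), array([ 0. , -0.3, -0.3]), 0.2, 1.83)
(0, -125, 44) [318.  260.5]
(0, 125, 38) [-33.4 255.8]
(25, 0, 60) [119.1 230.9]
(np.float64(-26.170808124400054), np.float64(35.00783335049219), 37) [100.8 289.5]
(120, 170, 0) [-94.8  78.9]
(120, -170, 0) [382.   81.4]
(-120, 170, 0) [ -2.  364.5]
(-120, -170, 0) [366.1 366.3]
```

View pics/w1.png

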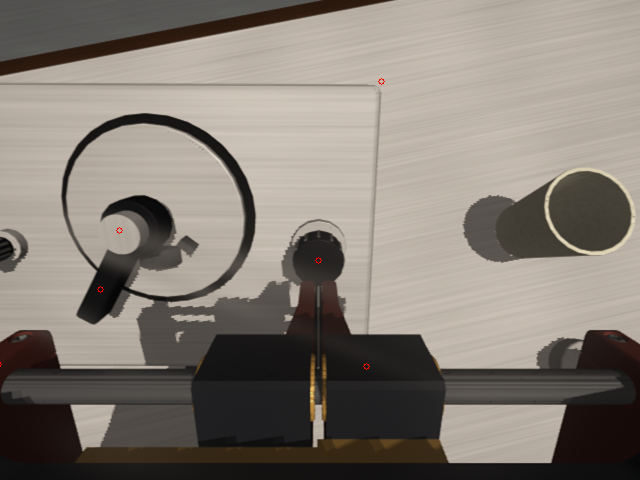

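The wrist view puts the gas cap top at (319,262) against a predicted (318,260). The pin is at (121,233) against (119,231). The pose holds to about 1–2 mm, so I'll press now.

```bash
python3 -m inch '[{"translation":[0,20,0],"delta_rot":[0,0,0],"claw":0},{"translation":[0,40,0],"delta_rot":[0,0,0],"claw":0},{"translation":[0,52,0],"delta_rot":[0,0,0],"claw":0},{"translation":[0,57,0],"delta_rot":[0,0,0],"claw":0},{"translation":[0,60,0],"delta_rot":[0,0,0],"claw":0},{"translation":[0,63,0],"delta_rot":[0,0,0],"claw":0},{"translation":[0,66,0],"delta_rot":[0,0,0],"claw":0},{"translation":[0,68,0],"delta_rot":[0,0,0],"claw":0},{"translation":[0,70,0],"delta_rot":[0,0,0],"claw":0},{"translation":[0,70,0],"delta_rot":[0,0,0],"claw":0}]'
python3 - <<'E'
from h import *
print(where())
E
```

```text
t: 2.72
position: [573.2, -142.3, 237.2]
tool_rot: [0.69, 1.995, -2.1]
force: [0.7, 0.7, -0.8]
opening: 0.3
(array([  -0.3, -128. ,   33.6]), array([ 0.7,  0.7, -0.8]), 0.3, 2.72)
```

```bash
python3 -m inch '[{"translation":[0,1,0],"delta_rot":[0,0,0],"claw":0},{"translation":[0,2,0],"delta_rot":[0,0,0],"claw":0},{"translation":[0,3,0],"delta_rot":[0,0,0],"claw":0},{"translation":[0,3,0],"delta_rot":[0,0,0],"claw":0}]'
python3 - <<'E'
from h import *
print(where())
from workcell import ctrl
import cv2
c=ctrl.read_camera("wrist");cv2.imwrite("pics/w2.png",c["pixels"])
E
```

```text
t: 3.05
position: [573.6, -142.3, 236.7]
tool_rot: [0.69, 1.993, -2.1]
force: [-16.4, 2.9, 24.3]
opening: 0.3
(array([-1.000e-01, -1.279e+02,  3.300e+01]), array([-16.4,   2.9,  24.3]), 0.3, 3.05)
```

View pics/w2.png

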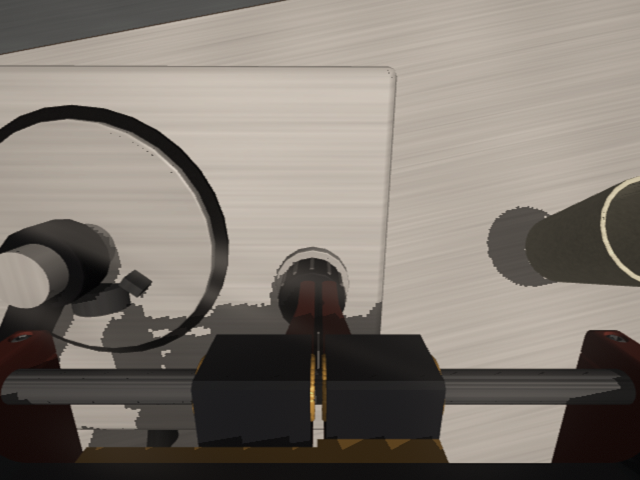

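The press holds firm at about 29 N along the axis with the tip at n=33 (home is 32), and the view shows the cap down on its collar. Next I'll retract and cross to the slim cap.

```bash
python3 -m inch '[{"translation":[0,-20,0],"delta_rot":[0,0,0],"claw":0},{"translation":[0,-45,0],"delta_rot":[0,0,0],"claw":0},{"translation":[0,-70,-10],"delta_rot":[0,0,0],"claw":10},{"translation":[0,-77,-40],"delta_rot":[0,0,0],"claw":25},{"translation":[0,-77,-75],"delta_rot":[0,0,0],"claw":45},{"translation":[0,-77,-110],"delta_rot":[0,0,0],"claw":45},{"translation":[0,-77,-145],"delta_rot":[0,0,0],"claw":45},{"translation":[0,-77,-180],"delta_rot":[0,0,0],"claw":45},{"translation":[0,-77,-212],"delta_rot":[0,0,0],"claw":45},{"translation":[0,-77,-235],"delta_rot":[0,0,0],"claw":45},{"translation":[0,-77,-252],"delta_rot":[0,0,0],"claw":45},{"translation":[0,-77,-252],"delta_rot":[0,0,0],"claw":45}]'
python3 - <<'E'
from h import *
from workcell import ctrl
import cv2
print(where())
plan((0,125,104),Rt(-1))
c=ctrl.read_camera("wrist");im=c["pixels"].copy()
for p in [(0,-125,32),(0,125,38),(0,125,8),(25,0,60),(25-62*np.cos(.6),62*np.sin(.6),37)]:
    q=proj(c,disp(p,*POSE)); print(p,q.round(1)); cv2.circle(im,tuple(int(t) for t in q),2,(0,0,255),1)
cv2.imwrite("pics/w3.png",im)
E
```

```text
t: 4.1
position: [596.7, 114.2, 303.7]
tool_rot: [0.687, 1.996, -2.096]
force: [-0.3, -0.6, -0.5]
opening: 44.7
(array([ -0.8, 127.7, 107.8]), array([-0.3, -0.6, -0.5]), 44.7, 4.1)
tcp [598.4 111.2 300.7] trans [-0.7  3.8  2.5] rot [0.0023 0.0047 0.0007]
(0, -125, 32) [659.1 254.4]
(0, 125, 38) [321.5 255.5]
(0, 125, 8) [321.2 243.2]
(25, 0, 60) [517.4 230.9]
(np.float64(-26.170808124400054), np.float64(35.00783335049219), 37) [441.3 288.6]
```

View pics/w3.png

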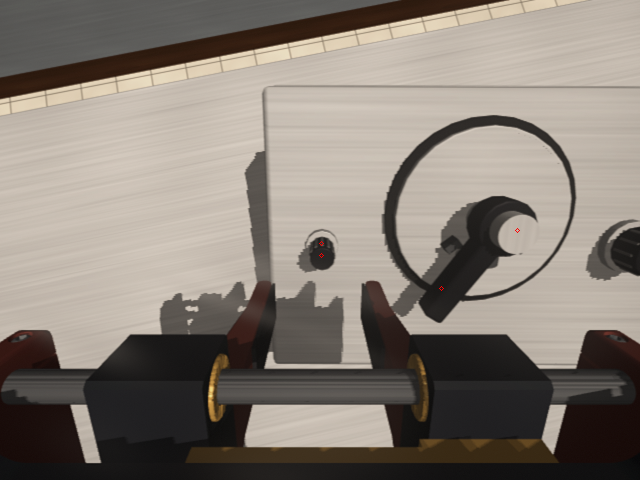

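The relief cap top is at (321,256), matching the prediction of (321.5,255.5). I'll descend and grip.

```bash
python3 -m inch '[{"translation":[-0.7,25,2.5],"delta_rot":[0,0.004,0],"claw":45},{"translation":[-0.7,55,2.5],"delta_rot":[0.002,0.004,0],"claw":45},{"translation":[-0.7,78,2.5],"delta_rot":[0.002,0.004,0],"claw":45},{"translation":[-0.7,88,2.5],"delta_rot":[0.002,0.004,0],"claw":45},{"translation":[-0.7,93,2.5],"delta_rot":[0.002,0.004,0],"claw":45},{"translation":[-0.7,93,2.5],"delta_rot":[0.002,0.004,0],"claw":40},{"translation":[-0.7,93,2.5],"delta_rot":[0.002,0.004,0],"claw":25},{"translation":[-0.7,93,2.5],"delta_rot":[0.002,0.004,0],"claw":12},{"translation":[-0.7,93,2.5],"delta_rot":[0.002,0.004,0],"claw":8},{"translation":[-0.7,93,2.5],"delta_rot":[0.002,0.004,0],"claw":8},{"translation":[-0.7,93,2.5],"delta_rot":[0.002,0.004,0],"claw":8}]' 40
python3 - <<'E'
from h import *
print(where())
E
```

```text
t: 5.07
position: [636.1, 102.7, 221.4]
tool_rot: [0.698, 1.999, -2.094]
force: [1.2, 14.6, -1.9]
opening: 17.0
(array([  0.4, 125.1,  15.8]), array([ 1.2, 14.6, -1.9]), 17.0, 5.07)
```

```bash
python3 -m inch '[{"translation":[0,-2,0],"delta_rot":[0,0,0],"claw":8},{"translation":[0,-4,0],"delta_rot":[0,0,0],"claw":8},{"translation":[0,-6,0],"delta_rot":[0,0,0],"claw":8},{"translation":[0,-8,0],"delta_rot":[0,0,0],"claw":8},{"translation":[0,-10,0],"delta_rot":[0,0,0],"claw":8},{"translation":[0,-11.5,0],"delta_rot":[0,0,0],"claw":8},{"translation":[0,-12.5,0],"delta_rot":[0,0,0],"claw":8},{"translation":[0,-12.5,0],"delta_rot":[0,0,0],"claw":8}]'
python3 - <<'E'
from h import *
print(where())
E
```

```text
t: 5.73
position: [631.2, 103.8, 231.7]
tool_rot: [0.697, 1.999, -2.095]
force: [8.2, 13.0, -10.8]
opening: 17.4
(array([  0.4, 125.1,  27.3]), array([  8.2,  13. , -10.8]), 17.4, 5.73)
```

```bash
python3 -m inch '[{"translation":[0,-1,0],"delta_rot":[0,0,0],"claw":8},{"translation":[0,-2,0],"delta_rot":[0,0,0],"claw":8},{"translation":[0,-2,0],"delta_rot":[0,0,0],"claw":8}]'
python3 - <<'E'
from h import *
print(where())
from workcell import ctrl
import cv2
c=ctrl.read_camera("wrist");cv2.imwrite("pics/w4.png",c["pixels"])
c=ctrl.read_camera("scene");cv2.imwrite("pics/s4.png",cv2.resize(c["pixels"][215:335,225:395],None,fx=4.4,fy=4.4,interpolation=cv2.INTER_CUBIC))
E
```

```text
t: 5.98
position: [631.1, 103.8, 231.9]
tool_rot: [0.696, 2.0, -2.095]
force: [20.1, 11.3, -26.9]
opening: 17.8
(array([  0.3, 125.1,  27.5]), array([ 20.1,  11.3, -26.9]), 17.8, 5.98)
```

View pics/w4.png

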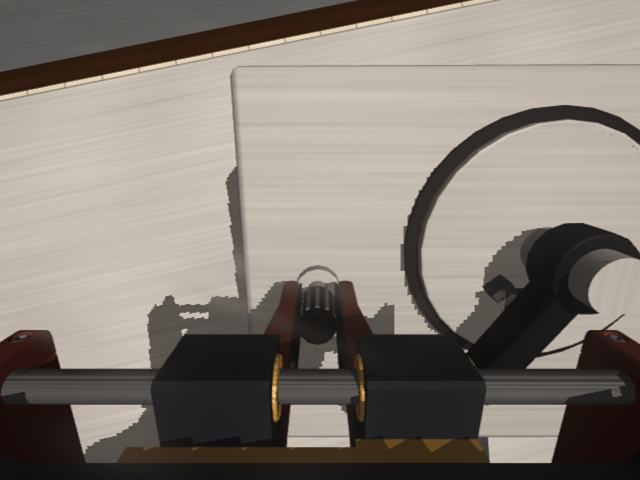

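View pics/s4.png

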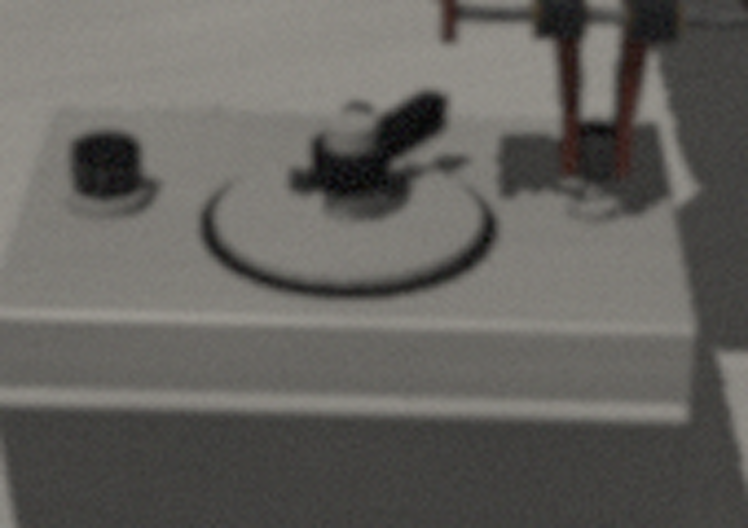

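At the stop: 1.7 mm more commanded gave no motion, and the pull rose to about 33 N. In both views the cap is well clear of its collar. I'll unload and let go.

```bash
python3 -m inch '[{"translation":[0,1.5,0],"delta_rot":[0,0,0],"claw":8},{"translation":[0,2,0],"delta_rot":[0,0,0],"claw":20},{"translation":[0,2,0],"delta_rot":[0,0,0],"claw":32},{"translation":[0,2,0],"delta_rot":[0,0,0],"claw":40},{"translation":[0,2,0],"delta_rot":[0,0,0],"claw":40},{"translation":[0,-10,0],"delta_rot":[0,0,0],"claw":40},{"translation":[0,-35,0],"delta_rot":[0,0,0],"claw":40},{"translation":[0,-62,0],"delta_rot":[0,0,0],"claw":36},{"translation":[0,-80,0],"delta_rot":[0,0,0],"claw":30},{"translation":[0,-80,0],"delta_rot":[0,0,0],"claw":30}]'
python3 - <<'E'
from h import *
from workcell import ctrl
import cv2
print(where(), ctrl.observe()["joint_pos"].round(2))
def arm(r,th,n): return (25-r*np.cos(.6-th), r*np.sin(.6-th), n)
plan(arm(62,0,100),Rt(-1,0.6))
c=ctrl.read_camera("wrist");cv2.imwrite("pics/w5.png",c["pixels"])
c=ctrl.read_camera("scene");cv2.imwrite("pics/s5.png",cv2.resize(c["pixels"][215:335,225:395],None,fx=4.4,fy=4.4,interpolation=cv2.INTER_CUBIC))
E
```

```text
t: 6.92
position: [595.5, 109.2, 310.0]
tool_rot: [0.7, 1.994, -2.097]
force: [0.3, 0.8, 0.2]
opening: 30.5
(array([  2.3, 122.4, 113.4]), array([0.3, 0.8, 0.2]), 30.5, 6.92) [ 0.15  0.22  1.78 -0.24  0.73  2.08]
tcp [557.6  28.1 285.7] trans [27.9 13.3 87.4] rot [ 0.0012  0.5975 -0.0042]
```

View pics/w5.png

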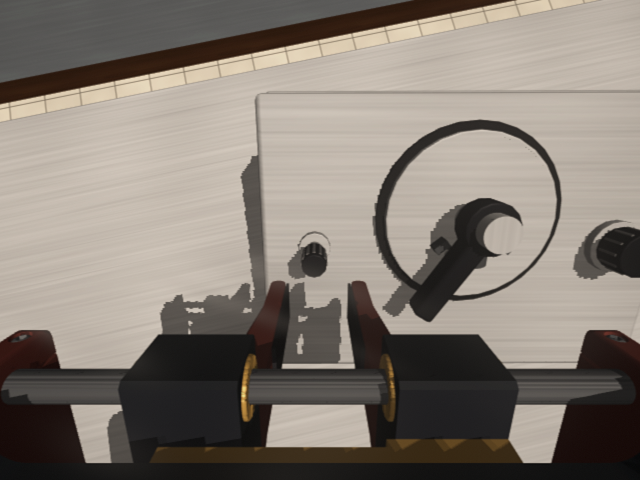

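View pics/s5.png

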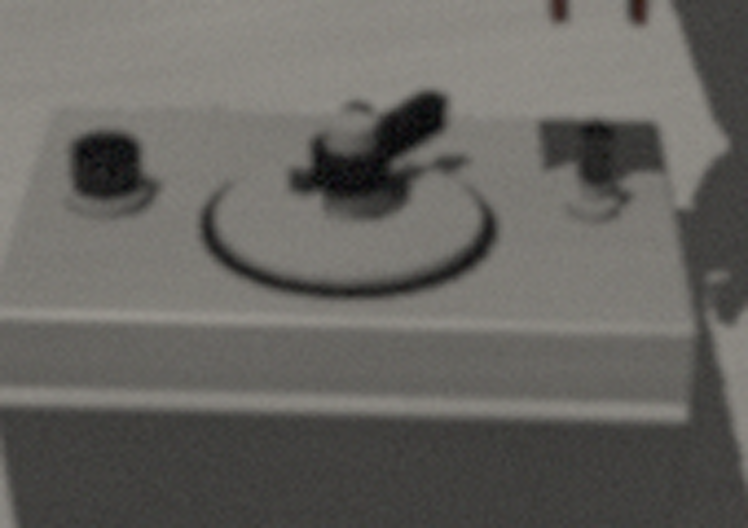

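The relief cap stays up with its collar clear below it (scene crop 597,190), and the gas cap is home. Next I'll go over the handle arm with the jaws straddling it.

```bash
python3 -m inch '[{"translation":[4,2,12],"delta_rot":[0,0.1,0],"claw":34},{"translation":[10,5,30],"delta_rot":[0,0.2,0],"claw":34},{"translation":[15,7,47],"delta_rot":[0,0.3,0],"claw":34},{"translation":[20,9,63],"delta_rot":[0,0.4,0],"claw":34},{"translation":[25,11,78],"delta_rot":[0,0.5,0],"claw":34},{"translation":[28,12,87],"delta_rot":[0,0.597,-0.004],"claw":34},{"translation":[28,12,87],"delta_rot":[0,0.597,-0.004],"claw":34}]'
python3 - <<'E'
from h import *
from workcell import ctrl
import cv2
print(where(), ctrl.observe()["joint_pos"].round(2))
def arm(r,th,n): return (25-r*np.cos(.6-th), r*np.sin(.6-th), n)
plan(arm(62,0,22),Rt(-1,0.6))
c=ctrl.read_camera("wrist");cv2.imwrite("pics/w6.png",c["pixels"])
E
```

```text
t: 7.6
position: [554.8, 26.7, 280.0]
tool_rot: [-1.246, -1.927, 1.761]
force: [-0.1, -0.5, 0.8]
opening: 34.0
(array([-31.6,  32.8,  95.9]), array([-0.1, -0.5,  0.8]), 34.0, 7.6) [-0.03  0.18  1.92 -0.14  0.62  2.46]
tcp [590.7  20.8 215.5] trans [-3.2 73.8 -4.9] rot [-0.0084 -0.0037  0.0067]
```

View pics/w6.png

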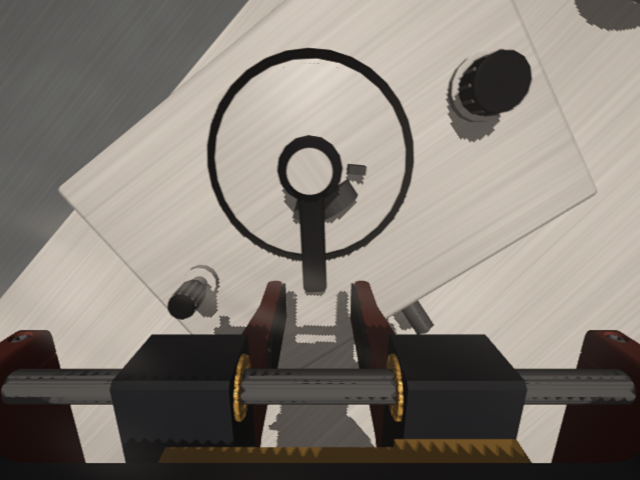

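The arm is centred between the fingers (arm tip at 315,290, fingers at 275 and 365), so I'll descend over it.

```bash
python3 -m inch '[{"translation":[-3,0,-5],"delta_rot":[-0.008,-0.004,0.007],"claw":34},{"translation":[-3,10,-5],"delta_rot":[-0.008,-0.004,0.007],"claw":34},{"translation":[-3,30,-5],"delta_rot":[-0.008,-0.004,0.007],"claw":34},{"translation":[-3,50,-5],"delta_rot":[-0.008,-0.004,0.007],"claw":34},{"translation":[-3,65,-5],"delta_rot":[-0.008,-0.004,0.007],"claw":34},{"translation":[-3,73,-5],"delta_rot":[-0.008,-0.004,0.007],"claw":30},{"translation":[-3,73,-5],"delta_rot":[-0.008,-0.004,0.007],"claw":28},{"translation":[-3,73,-5],"delta_rot":[-0.008,-0.004,0.007],"claw":28}]' 10
python3 - <<'E'
from h import *
from workcell import ctrl
import cv2
print(where(), ctrl.observe()["joint_pos"].round(2))
def arm(r,th,n): return (25-r*np.cos(.6-th), r*np.sin(.6-th), n)
for th in (0,.12,.24,.36,.48,.6,.72,.84,.96,1.08,1.2,1.26): print(th,end=' ');plan(arm(62,th,22),Rt(-1,0.6-th))
c=ctrl.read_camera("wrist");cv2.imwrite("pics/w7.png",c["pixels"])
E
```

```text
t: 8.32
position: [592.5, 23.1, 217.9]
tool_rot: [-1.254, -1.942, 1.766]
force: [-1.0, 0.2, -0.4]
opening: 28.1
(array([-23.7,  37.8,  23.6]), array([-1. ,  0.2, -0.4]), 28.1, 8.32) [-0.04  0.32  1.92 -0.18  0.46  2.48]
0 tcp [590.7  20.8 215.5] trans [0.4 1.6 3.4] rot [ 0.0031  0.0064 -0.0019]
0.12 tcp [585.9  15.3 213.8] trans [-0.   1.6 10.9] rot [ 0.0029 -0.1136 -0.0021]
0.24 tcp [581.8   9.3 212.5] trans [-1.3  1.6 18.2] rot [ 0.0028 -0.2336 -0.0023]
0.36 tcp [578.3   2.7 211.5] trans [-3.5  1.6 25.3] rot [ 0.0027 -0.3536 -0.0025]
0.48 tcp [575.6  -4.1 210.9] trans [-6.5  1.6 32.1] rot [ 0.0025 -0.4736 -0.0026]
0.6 tcp [573.6 -11.3 210.8] trans [-10.2   1.5  38.5] rot [ 0.0024 -0.5936 -0.0028]
0.72 tcp [572.4 -18.6 210.9] trans [-14.8   1.5  44.4] rot [ 0.0022 -0.7136 -0.003 ]
0.84 tcp [572.  -26.  211.5] trans [-20.    1.5  49.7] rot [ 0.0021 -0.8336 -0.0031]
0.96 tcp [572.3 -33.4 212.5] trans [-25.7   1.5  54.4] rot [ 0.0019 -0.9536 -0.0033]
1.08 tcp [573.5 -40.6 213.8] trans [-32.1   1.5  58.3] rot [ 0.0017 -1.0736 -0.0034]
1.2 tcp [575.5 -47.6 215.5] trans [-38.8   1.5  61.5] rot [ 0.0015 -1.1936 -0.0035]
1.26 tcp [576.8 -50.9 216.4] trans [-42.3   1.5  62.7] rot [ 0.0014 -1.2536 -0.0036]
```

View pics/w7.png

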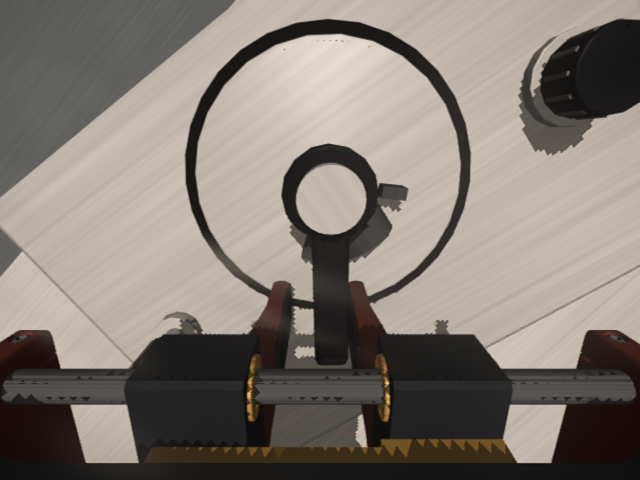

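Jaws straddle the arm (arm at x≈330, between 290 and 355), with no contact yet. Now I'll sweep the arc.

```bash
python3 -m inch '[{"translation":[0.3,1.5,5],"delta_rot":[0,-0.03,0],"claw":28},{"translation":[0,1.5,9],"delta_rot":[0,-0.08,0],"claw":28},{"translation":[-0.3,1.5,12.5],"delta_rot":[0,-0.14,0],"claw":28},{"translation":[-0.8,1.5,16],"delta_rot":[0,-0.2,0],"claw":28},{"translation":[-1.7,1.5,20],"delta_rot":[0,-0.26,0],"claw":28},{"translation":[-2.7,1.5,23],"delta_rot":[0,-0.315,0],"claw":28},{"translation":[-4,1.5,26.8],"delta_rot":[0,-0.38,0],"claw":28},{"translation":[-5.5,1.5,30],"delta_rot":[0,-0.44,0],"claw":28},{"translation":[-7.2,1.5,33.5],"delta_rot":[0,-0.5,0],"claw":28},{"translation":[-8.7,1.5,36],"delta_rot":[0,-0.55,0],"claw":28},{"translation":[-10.2,1.5,38.5],"delta_rot":[0,-0.59,0],"claw":28},{"translation":[-10.2,1.5,38.5],"delta_rot":[0,-0.59,0],"claw":28}]'
python3 - <<'E'
from h import *
from workcell import ctrl
import cv2
print(where(), ctrl.observe()["joint_pos"].round(2))
def arm(r,th,n): return (25-r*np.cos(.6-th), r*np.sin(.6-th), n)
for th in (.6,.66,.72,.78,.84,.9,.96,1.02,1.08,1.14,1.2,1.26,1.3): print(th,end=' ');plan(arm(62,th,22),Rt(-1,0.6-th))
c=ctrl.read_camera("wrist");cv2.imwrite("pics/w8.png",c["pixels"])
E
```

```text
t: 9.37
position: [577.2, -9.2, 215.8]
tool_rot: [0.71, 1.992, -2.083]
force: [0.8, 20.6, 11.7]
opening: 53.5
(array([-30.8,   3.3,  25.3]), array([ 0.8, 20.6, 11.7]), 53.5, 9.37) [-0.11  0.3   1.97 -0.1   0.41  1.76]
0.6 tcp [573.6 -11.3 210.8] trans [5.  3.2 2.8] rot [ 0.0066 -0.0043 -0.0157]
0.66 tcp [572.9 -14.9 210.8] trans [4.9 3.1 6.6] rot [ 0.0061 -0.0643 -0.0159]
0.72 tcp [572.4 -18.6 210.9] trans [ 4.5  3.1 10.3] rot [ 0.0056 -0.1243 -0.0161]
0.78 tcp [572.1 -22.3 211.2] trans [ 3.9  3.1 13.9] rot [ 0.0052 -0.1843 -0.0163]
0.84 tcp [572.  -26.  211.5] trans [ 3.1  3.1 17.6] rot [ 0.0047 -0.2443 -0.0164]
0.9 tcp [572.  -29.7 212. ] trans [ 2.1  3.1 21.2] rot [ 0.0042 -0.3043 -0.0166]
0.96 tcp [572.3 -33.4 212.5] trans [ 0.9  3.1 24.7] rot [ 0.0037 -0.3643 -0.0167]
1.02 tcp [572.8 -37.  213.1] trans [-0.5  3.1 28.1] rot [ 0.0032 -0.4243 -0.0169]
1.08 tcp [573.5 -40.6 213.8] trans [-2.1  3.1 31.4] rot [ 0.0027 -0.4843 -0.017 ]
1.14 tcp [574.4 -44.1 214.6] trans [-4.   3.1 34.7] rot [ 0.0022 -0.5443 -0.0171]
1.2 tcp [575.5 -47.6 215.5] trans [-6.   3.1 37.8] rot [ 0.0017 -0.6043 -0.0172]
1.26 tcp [576.8 -50.9 216.4] trans [-8.2  3.1 40.8] rot [ 0.0012 -0.6643 -0.0173]
1.3 tcp [577.7 -53.1 217.1] trans [-9.8  3.1 42.7] rot [ 0.0008 -0.7043 -0.0174]
```

View pics/w8.png

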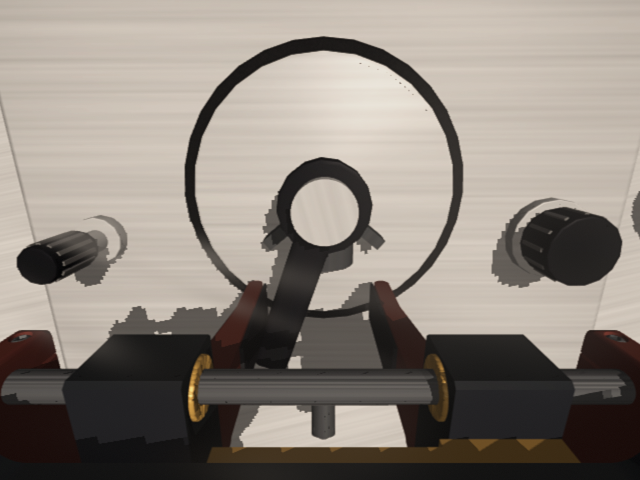

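The handle lags at about turn 0.3: it pushed the left finger out against the weak 10 N grip setting, and the jaws are at 53 mm. I'll raise the grip force and hold still to see how it responds.

```bash
python3 -m inch '[{"translation":[0,0,0],"delta_rot":[0,0,0],"claw":28},{"translation":[0,0,0],"delta_rot":[0,0,0],"claw":28},{"translation":[0,0,0],"delta_rot":[0,0,0],"claw":28}]' 25
python3 - <<'E'
from h import *
from workcell import ctrl
import cv2
o=ctrl.observe()
print(where(), o["wrist_torque"].round(2))
c=ctrl.read_camera("wrist");cv2.imwrite("pics/w9.png",c["pixels"])
c=ctrl.read_camera("scene");cv2.imwrite("pics/s9.png",cv2.resize(c["pixels"][215:335,225:395],None,fx=4.4,fy=4.4,interpolation=cv2.INTER_CUBIC))
E
```

```text
t: 9.67
position: [574.1, -11.1, 213.0]
tool_rot: [0.704, 1.994, -2.092]
force: [0.2, 0.4, 0.4]
opening: 28.7
(array([-35.1,   0.5,  23.8]), array([0.2, 0.4, 0.4]), 28.7, 9.67) [0.07 0.24 0.02]
```

View pics/w9.png

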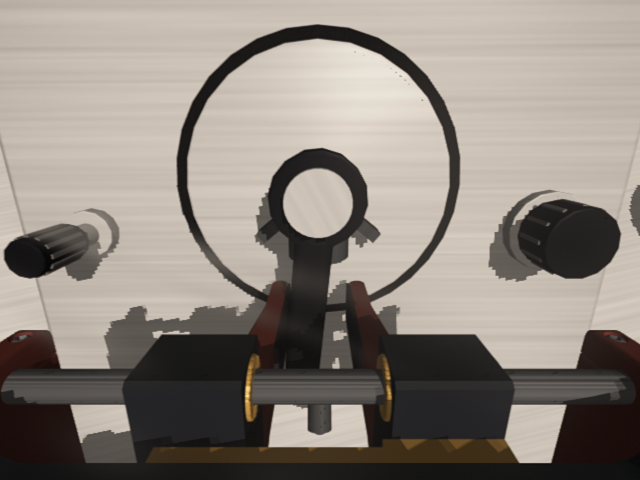

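View pics/s9.png

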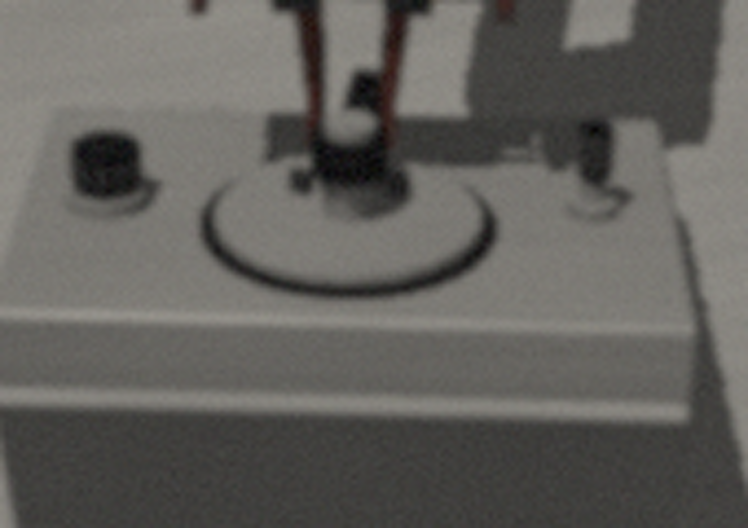

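With 25 N the finger recovers and the handle is near turn 0.5. Both caps still look right (relief cap up, gas cap home). I'll continue the arc.

```bash
python3 -m inch '[{"translation":[1.5,0.5,3.5],"delta_rot":[0,-0.05,0],"claw":28},{"translation":[1.5,1,6.7],"delta_rot":[0,-0.1,0],"claw":28},{"translation":[1.2,1,9.8],"delta_rot":[0,-0.15,0],"claw":28},{"translation":[0.7,1,12.8],"delta_rot":[0,-0.2,0],"claw":28},{"translation":[0,1,15.8],"delta_rot":[0,-0.25,0],"claw":28},{"translation":[-0.9,1,18.8],"delta_rot":[0,-0.3,0],"claw":28},{"translation":[-2,1,21.7],"delta_rot":[0,-0.35,0],"claw":28},{"translation":[-3,1,24.6],"delta_rot":[0,-0.4,0],"claw":28},{"translation":[-4.3,1,27.4],"delta_rot":[0,-0.45,0],"claw":28},{"translation":[-5.7,1,30.2],"delta_rot":[0,-0.5,0],"claw":28},{"translation":[-7.2,1,32.9],"delta_rot":[0,-0.55,0],"claw":28},{"translation":[-8.9,1,35.5],"delta_rot":[0,-0.6,0],"claw":28}]'
python3 - <<'E'
from h import *
from workcell import ctrl
import cv2
print(where(), ctrl.observe()["joint_pos"].round(2))
c=ctrl.read_camera("wrist");cv2.imwrite("pics/w10.png",c["pixels"])
E
```

```text
t: 10.77
position: [573.4, -48.6, 214.0]
tool_rot: [0.044, 1.649, -1.987]
force: [1.0, 0.6, -0.4]
opening: 27.9
(array([-28.1, -36.4,  21.5]), array([ 1. ,  0.6, -0.4]), 27.9, 10.77) [-0.2   0.3   1.97 -0.02  0.42  1.  ]
```

View pics/w10.png

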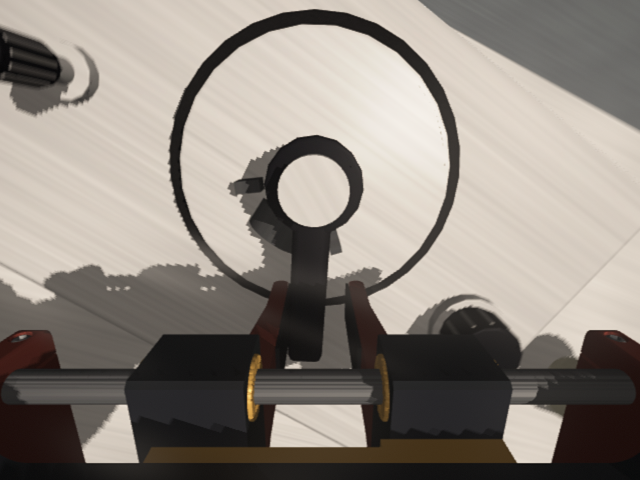

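```bash
python3 -m inch '[{"translation":[0,0,2],"delta_rot":[0,-0.03,0],"claw":28},{"translation":[0,0,4],"delta_rot":[0,-0.06,0],"claw":28},{"translation":[-0.2,0,6],"delta_rot":[0,-0.09,0],"claw":28},{"translation":[-0.2,0,6],"delta_rot":[0,-0.09,0],"claw":28},{"translation":[-0.2,0,6],"delta_rot":[0,-0.09,0],"claw":28}]'
python3 - <<'E'
from h import *
from workcell import ctrl
import cv2
o=ctrl.observe()
print(where(), o["wrist_torque"].round(2), (R.from_rotvec(o["tool_rot"]).inv()*Rt(-1,-.6)).as_rotvec())
print(R.from_rotvec(o["tool_rot"]).inv().apply(o["force"]))
c=ctrl.read_camera("wrist");cv2.imwrite("pics/w11.png",c["pixels"])
E
```

```text
t: 11.23
position: [575.4, -53.5, 215.5]
tool_rot: [-0.041, 1.595, -1.96]
force: [0.6, 1.7, 0.3]
opening: 27.8
(array([-24.8, -40.7,  21.5]), array([0.6, 1.7, 0.3]), 27.8, 11.23) [0.29 0.23 0.09] [-0.00097241  0.08328944 -0.00354188]
[-1.39165104 -0.191006   -1.13529093]
```

View pics/w11.png

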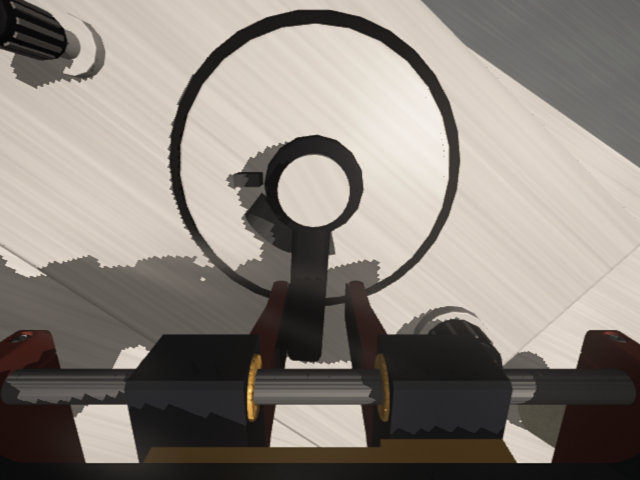

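```bash
python3 -m inch '[{"translation":[0,0,1.2],"delta_rot":[0,-0.02,0],"claw":28},{"translation":[0,0,2.5],"delta_rot":[0,-0.03,0],"claw":28},{"translation":[0,0,2.5],"delta_rot":[0,-0.03,0],"claw":28}]'
python3 - <<'E'
from h import *
from workcell import ctrl
o=ctrl.observe()
print(where(), R.from_rotvec(o["tool_rot"]).inv().apply(o["force"]).round(1))
E
python3 -m inch '[{"translation":[0,0,-3],"delta_rot":[0,0.03,0],"claw":28},{"translation":[0,0,-8],"delta_rot":[0,0.05,0],"claw":30},{"translation":[0,0,-8],"delta_rot":[0,0.05,0],"claw":32},{"translation":[0,-5,-8],"delta_rot":[0,0.05,0],"claw":32},{"translation":[0,-25,-8],"delta_rot":[0,0.05,0],"claw":32},{"translation":[0,-50,-8],"delta_rot":[0,0.05,0],"claw":32},{"translation":[0,-80,-8],"delta_rot":[0,0.05,0],"claw":32},{"translation":[0,-105,-8],"delta_rot":[0,0.05,0],"claw":32},{"translation":[0,-105,-8],"delta_rot":[0,0.05,0],"claw":32},{"translation":[0,-105,-8],"delta_rot":[0,0.05,0],"claw":32}]'
python3 - <<'E'
from h import *
from workcell import ctrl
import cv2
print(where())
c=ctrl.read_camera("wrist");im=c["pixels"].copy()
for p in [(0,-125,32),(0,125,50),(25,0,60),(25-82*np.cos(.6),-82*np.sin(.6),48),(25-82*np.cos(.6),-82*np.sin(.6),26)]:
    q=proj(c,disp(p,*POSE)); cv2.circle(im,tuple(int(t) for t in q),2,(0,0,255),1)
cv2.imwrite("pics/w12.png",im)
c=ctrl.read_camera("scene");cv2.imwrite("pics/s12.png",cv2.resize(c["pixels"][215:335,225:395],None,fx=4.4,fy=4.4,interpolation=cv2.INTER_CUBIC))
E
```

```text
t: 11.53
position: [576.0, -54.4, 215.7]
tool_rot: [-0.073, 1.578, -1.949]
force: [0.1, 10.2, -1.6]
opening: 28.1
(array([-24.2, -41.3,  21.4]), array([ 0.1, 10.2, -1.6]), 28.1, 11.53) [-4.5  0.5 -9.2]
t: 12.37
position: [529.1, -39.3, 310.5]
tool_rot: [-0.019, 1.602, -1.965]
force: [0.3, -0.5, -0.2]
opening: 31.9
(array([-26.5, -36.9, 128.1]), array([ 0.3, -0.5, -0.2]), 31.9, 12.37)
```

View pics/w12.png

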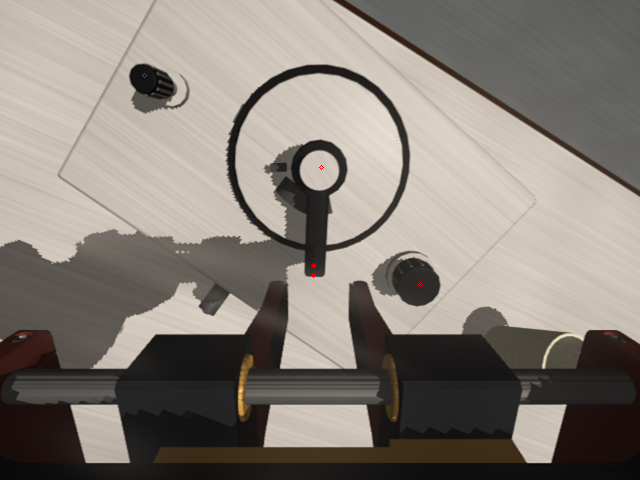

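View pics/s12.png

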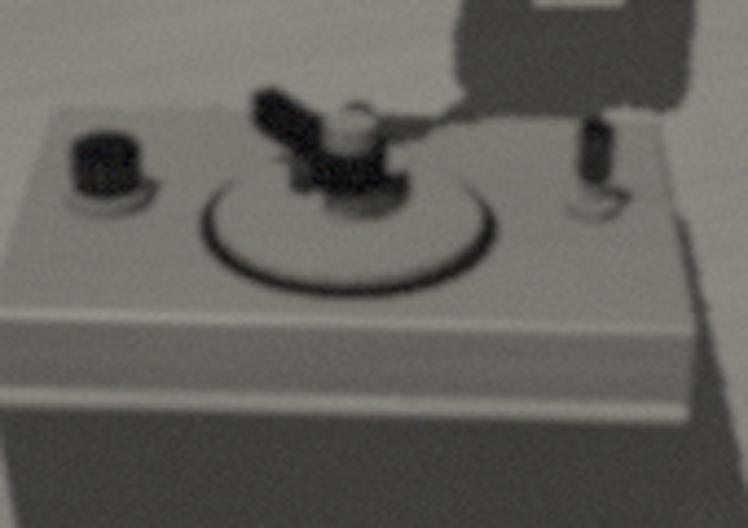

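The last views show the arm lying along the predicted open-notch line (tip at 315,275). The relief cap's top is on its raised prediction (145,76), and the gas cap's top is on its home prediction (about 419,283). The gripper is clear by 80 mm, so I'll hand in.

Run:
```python
from workcell import ctrl
import cv2
o=ctrl.observe(); print(o["t"],o["force"].round(1),abs(o["qvel"]).max())
cv2.imwrite("pics/top_end.png",ctrl.read_camera("top")["pixels"])
print(ctrl.finish_job())
```

```text
12.4667 [-0.8  0.7  0.8] 0.023664952999804957
the job is handed in; nothing more can be done
None
```

View pics/top_end.png

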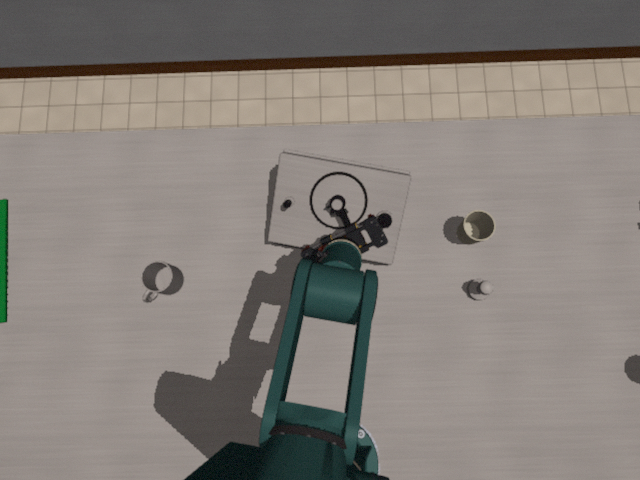

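The job is done in the order asked and handed in at about 12.5 s; no verdict was reported, so these are my own checks.

1. **Gas cap:** I pressed it home with closed fingertips. It held firm at about 29 N, with the tip reading 1 mm above where home should be, which is within calibration error. The last wrist picture shows the top at its home position.
2. **Relief cap:** I gripped it and pulled it about 11.7 mm to its stop. Pulling further gave no more travel while the force rose to about 33 N. It stayed up after release and in the last pictures.
3. **Lid handle:** I swept it over the cam with the jaws straddling the arm, until it met the stop at about 10 N. After release, the picture puts it at about 1.17–1.2 rad, along the open-notch line. I judged the drop into the notch from pictures only, not from a direct height reading.

**Disagreement on the way:** in the first half of the sweep the grip setting was too weak (10 N), and the handle spread the jaws to 53 mm. I raised the grip to 25 N and the rest of the sweep went cleanly.

**At hand-in:** the gripper was about 80 mm clear of everything, with only about 1 N of noise on the wrist force. The pitcher, cup and tamper are at the same pixels in the top view as at the start.

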